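Lock the stone boxes, then lift and quarter-turn the bead dish

ROBOT

A 6-joint arm with a two-finger parallel gripper is mounted at the origin on the work surface. World frame = base frame: x ahead of the robot, y to its left, z up, the work surface at z = 0. Lengths are in m, angles in degrees, forces in N, time in s.
With the tool pointing down it reaches from about 0.35 to 0.925 m from the base axis. Payload 6.4 kg.
Tool frame: the origin (TCP) lies at the very end of the fingers, on their centre line; the grasp point (between the pads) lies 19 mm behind it; z points along the fingers, y is the direction in which the jaws open and shut (so a half turn about z gives the same grasp; the last joint's range is limited). The gripper opens to 85 mm and grips with 20 to 120 N. Pads are 22 mm wide; open, the fingers measure 114 mm over their backs; the gripper's body (76 mm by 85 mm) begins 54 mm behind the grasp point. The pads swing forward as they close: fully open they stand 13 mm farther back than shut.
Start: joints at [65.884, 14.043, 89.255, -0, 76.702, -9.975], TCP at [0.159, 0.63, 0.199] pointing down, gripper open.
Joint ranges: [-179.41, 179.41], [-58.25, 129.5], [7.25, 145.43], [-54.29, 234.29], [11.92, 165.04], [-157.13, 157.13]. Speed limits (degrees/s): [147.25, 147.25, 180, 180, 180, 180].

INTERFACE

Orientations are given as [roll, pitch, yaw] about the fixed x, y, z axes, in that order (R = Rz(yaw) Ry(pitch) Rx(roll)).
In Python, from rig import env gives the robot as it stands.
- The arm moves only by the tool send_rows, never from a script. Its argument "series" is a list of rows, each a list of 4 numbers: the shift along the tool's x, y, z in units of 30 mm (1.0 is 30 mm), then the turn about the tool's z in degrees. In form: [[tx, ty, tz, spin], ...]. A call has 1 to 12 rows; each row shifts and turns the pose as measured when the row begins, along the tool's axes as they then stand; what a row does not reach is not made up. A row lasts 1/8 s, in which the tool goes at most 62.5 mm and 10.7 degrees, less where a joint would pass 70% of its speed; a pose out of reach is approached as far as the arm can. A call is refused whole if a number of a shift passes 1 or a number of a turn 10.7, either way. A call with a gripper value outside its range is refused whole. "jaw" is the opening, from 0 (shut) to 1 (fully open), set as the call begins (left out, the last holds). The fingers move at their own pace and stop on an object; the grip force is fixed at half the most. Time passes only in rows, so rows that do not move let the fingers close. It gives the time, the measured TCP pose, the force and the opening at its end, in the units of the state.
- env.read_state(): the state, without advancing time (a new reading comes with each control period).
- env.grab_frame(name): name is "side" or "top" or "wrist"; returns a dict with "color" (420x560x3 uint8, blue, green, red), "range_z" (420x560 float32, m along the optical axis (not along the pixel's ray), 0 where there is no reading), "vertical_fov" (degrees; the focal length in pixels is half the picture's height over the tangent of half this angle, whatever the lens; pixels are square), "cx", "cy" (the principal point, pixels), "pose" (4x4, takes a point from camera to world coordinates); the wrist camera has in their place "hand_eye" (4x4, takes a point from camera to tool coordinates, whose origin is the TCP and whose axes are the flange's). Camera axes: x right, y up, looking along -z (the intrinsics and any distortion apply to the point x, -y, -z); pixel columns grow to the right and rows downward; lengths in m; the calibration is good to about 2 mm. A picture is of the moment at which its call begins: read the wrist's pose just before it.
- env.close_job(): hands the job in, once; it reports no verdict.
The state is a dict: "time": time; "joint_positions": joint angles; "qd": joint speeds; "tau": joint torques, N m; "eef_pos": TCP position; "ee_rot": TCP orientation; "force": force on the tool from outside, world axes, zero at the start; "torque": the same for the moment, N m; "grip_width": opening from 0.0 (shut) to 1.0 (fully open).
Only numpy, scipy, OpenCV 4.12 (cv2) and the standard library are available. Lean on these libraries where they do the work, as an engineer would, in place of code of your own. Each camera call takes 0.05 s, during which the arm holds its last target. There are 200 camera calls.

TASK

The carrier's keeper bar has been left swung out over the bead dish: swing it by its knob back over the two stone boxes, all the way to its stop so that it snaps past its sprung ball catch and stays shut. Then pick the dished steel plate up off its stand by its square post, lift it about 15 cm above the bench and give it a quarter turn (either way) from how it stood, keeping it level with the loose bead untouched in the middle. Finish while still holding the dish up there, level and still; leave everything else on the bench where it is.

Things in the scene. Friction and masses are not known exactly. Their poses are not given: they have to be found in the camera images.
- keeper (a joint): keeper bar angle about its vertical hinge, rad: 0 = shut at its stop over the stone boxes, growing anticlockwise from above as it opens (starts 1.15 to 1.65, limit 2.0). Slight friction, stays where left; below 0.11 rad it rides over a sprung ball (3 to 4 N at the knob) with the crest at 0.05 rad, past which the ball presses it shut
- keeper_knob (a point): grip point of the knob: an upright black cylinder 14 mm in diameter standing 38 mm out of the top of the 12 mm round steel bar near its free end, 138 mm from the hinge axis; this point is 24 mm above the bar's top, 14 mm below the knob's top, 110 mm above the bench, and travels on a level circle about keeper_hinge
- keeper_hinge (a point): point on the bar's vertical hinge axis, at the height of the bar's centre line (80 mm above the bench), axes those of the carrier: the shut bar points along its +y; open at angle a it points along +y turned by +a about z
- carrier: fixed aluminium block, base 90 x 200 mm, origin under it at bench level. Two stone boxes side by side along y in its bay, 40 mm above the bench (box tops at 68 mm). Hinge column at y = -90 mm, catch column with sprung ball at y = +63 mm with a stop lug up to 85 mm above the bench. The dish stand is on its -x side
- stand: fixed low grey disc, 68 mm in diameter, 6 mm thick, origin at its underside centre on the bench; the dish starts centred on it with the same x, y axes, and a small tab of the stand points to -x, below the dish's post
- dish_grip (a point): grip point of the dish's upright square aluminium post, 16 x 16 mm, faces along the dish's x and y, on the plate's -x edge. Starts 46 mm above the bench; post top 18 mm above it, tab at the post's foot 28 mm below, dish lip 23 mm below, dish underside 40 mm below. Axes are the dish's, z up. Dish with bead weighs 0.14 to 0.25 kg
- dish_mid (a point): centre of the round steel plate, 15 mm above its underside, 58 mm along +x from dish_grip and 25 mm below it. Plate 89 mm in diameter, outer lip 17 mm high; its inside is a shallow cone rising 8 degrees outwards to the lip 42 mm from the centre: a bead drifts off centre if the plate is tilted or jerked
- bead_center (a point): centre of the loose round stone bead, 20 mm in diameter, 12 g, starting in the middle of the dish
- stonebox_a: white framed box of stones, 56 x 56 x 28 mm, loose in one place of the carrier's bay; origin at its underside centre; to be left in place
- stonebox_b: the same, in the bay's other place; to be left in place
- stonebox_c: bystander: same kind of box, 56 x 56 x 28 mm, on the bench on the dish's +y side; origin at its underside centre
- scoop: bystander: open sheet-steel stone scoop 75 x 56 x 20 mm on the bench on the dish's -y side; origin at its underside centre
- loupe: bystander: folding loupe, about 60 x 27 x 14 mm, far left of the bench; origin at its underside
- tweezers: bystander: dark steel tweezers 150 mm long, 4 mm high, right of the bench; origin at its underside centre
- jar: bystander: small glass jar, 52 mm in diameter, 60 mm high, right of the bench; origin at its underside centre
- stonebox_d: bystander: box of stones 56 x 56 x 28 mm, far left; origin at its underside centre
Not all that is in view belongs to the job. There is more than one size of the carrier; the job needs the middle-sized.

How it is judged:
By the outcome, as a careful person would: the job done as asked, in the order asked, and still so for the second after the job is handed in, while the arm keeps its last pose, push and grip.
It also fails if it takes over 58 s, if anything falls off the work surface, if the arm or the gripper's body presses on something with over 40 N, if the wrist force passes 120 N, or if a joint passes its speed limit or range.

## Working session

There is one attempt and no reset: what is moved stays moved. The work goes in short steps, Python scripts to look and compute and a tool call to move; the robot and the scene stay as the last step left them, time stands still between calls to the robot, and variables do not carry over. Pictures are saved under pics/ and viewed, about 8 in all and at most 12, crops included, and the job is handed in when it is done.

Besides the shell and the picture viewer there is one more tool, called after "Request:" as a command line: name --pt "numbers of a row" for each row, then --argument value for the rest. send_rows: Moves the arm, as the interface text tells. Its arguments: {"type":"object","properties":{"series":{"type":"array","items":{"type":"array","items":{"type":"number"}}},"jaw":{"type":"number"}},"required":["series"]}

```bash
mkdir -p pics; cat > h.py <<'E'
import numpy as np,cv2
from rig import env
def save(name,fn):
    f=env.grab_frame(name); cv2.imwrite('pics/'+fn+'.png',f['color']); 
    np.savez('pics/'+fn+'.npz',**{k:v for k,v in f.items()}); return f
def load(fn): return dict(np.load('pics/'+fn+'.npz',allow_pickle=True))
def ray(f,u,v,T=None):
    T=f['pose'] if T is None else T
    fl=210/np.tan(np.radians(float(f['vertical_fov']))/2)
    d=np.array([(u-f['cx'])/fl,-(v-f['cy'])/fl,-1.0]); return T[:3,3],T[:3,:3]@d
def plane(f,u,v,z,T=None):
    o,d=ray(f,u,v,T); return o+d*(z-o[2])/d[2]
def pt(f,u,v,T=None):
    o,d=ray(f,u,v,T); return o+d*float(f['range_z'][int(v),int(u)])
E
python3 - <<'E'
from h import *
a=save('top','t0');b=save('side','s0')
for f in(a,b): print({k:v for k,v in f.items() if k not in('color','range_z')})
cv2.imwrite('pics/t0b.png',cv2.resize(a['color'],(800,600)))
cv2.imwrite('pics/s0b.png',cv2.resize(b['color'],(800,600)))
print(env.read_state())
E
ls
```

```text
{'vertical_fov': 43.475542185660366, 'cx': 276.6376479001142, 'cy': 212.69827057408614, 'pose': array([[-0.01849139,  0.99522656, -0.09582356,  0.34342852],
       [-0.99952613, -0.0207596 , -0.02272797, -0.0531941 ],
       [-0.02460874,  0.09535788,  0.99513883,  1.42541733],
       [ 0.        ,  0.        ,  0.        ,  1.        ]])}
{'vertical_fov': 50.24145688441522, 'cx': 273.572883481526, 'cy': 204.8635219148445, 'pose': array([[ 0.74094813,  0.39427174, -0.54364111, -0.20416766],
       [-0.67155989,  0.43715377, -0.59825069, -0.80039206],
       [ 0.00178142,  0.8083603 ,  0.58868536,  0.82704192],
       [ 0.        ,  0.        ,  0.        ,  1.        ]])}
{'time': 0.1, 'joint_positions': array([ 6.58855075e+01,  1.40825022e+01,  8.93175347e+01, -3.85504782e-04,
        7.67038543e+01, -9.97424616e+00]), 'qd': array([ 0.00590756,  0.01686597, -0.14410641,  0.11996456, -0.13368958,
       -0.01408719]), 'tau': array([ 1.09820948e-05, -4.30673039e+01, -3.27130294e+01, -1.59804763e-04,
        2.74902653e-03,  6.69282528e-06]), 'eef_pos': array([0.15854379, 0.62978532, 0.19826764]), 'ee_rot': array([-1.79897614e+02, -1.76251669e-02,  1.65859827e+02]), 'force': array([ 0.79540935,  0.09641473, -0.84835728]), 'torque': array([0.04708978, 0.00068168, 0.00689325]), 'grip_width': 0.9990148665286174}
h.py
pics
```

View pics/t0b.png

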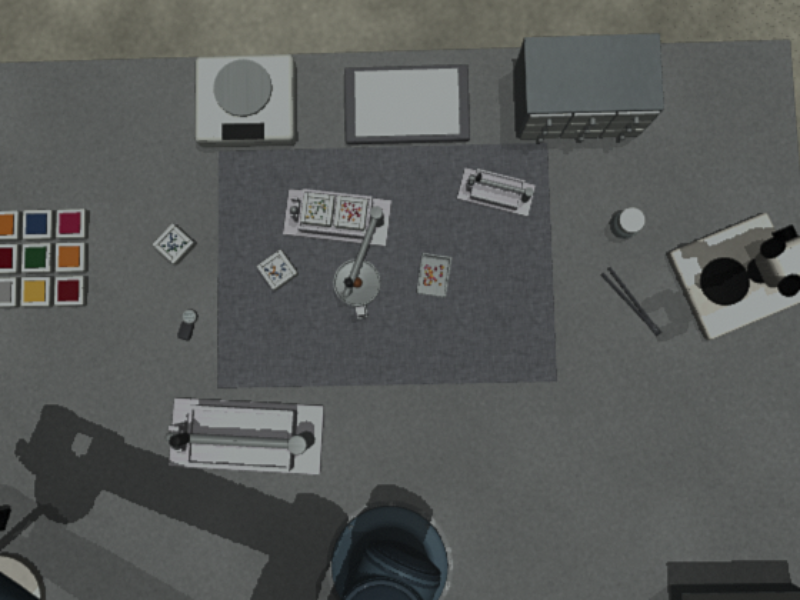

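View pics/s0b.png

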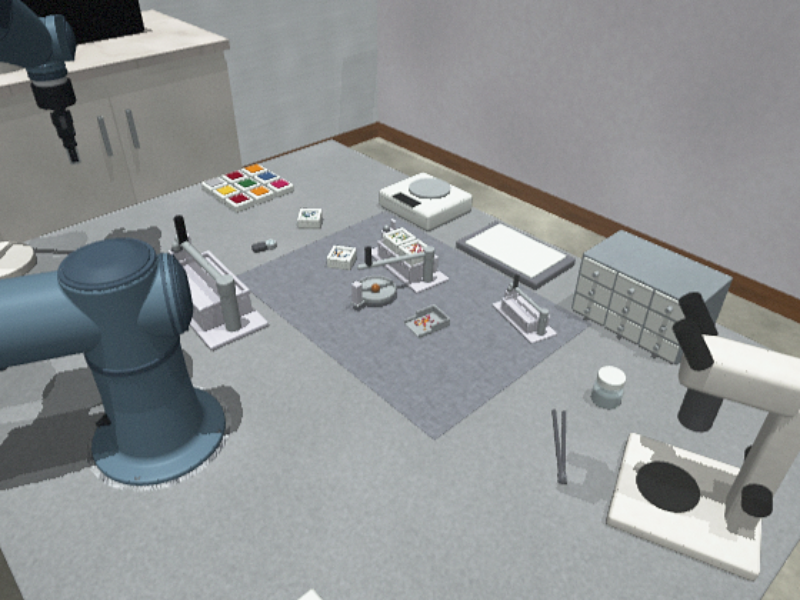

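Three carriers are in view: a large one at (245,437), a small one at (497,190) and the middle one at (338,215). The middle one has two stone boxes, and its bar is swung over the dish with the orange bead at about (357,283). I choose that one and check it in a close crop.

```bash
python3 - <<'E'
from h import *
t=load('t0');s=load('s0')
A=cv2.resize(t['color'][120:235,170:330],(800,575),interpolation=cv2.INTER_CUBIC)
B=cv2.resize(s['color'][145:245,220:330],(660,600),interpolation=cv2.INTER_CUBIC)
cv2.imwrite('pics/t0c.png',cv2.convertScaleAbs(A,alpha=1.5));cv2.imwrite('pics/s0c.png',cv2.convertScaleAbs(B,alpha=1.3))
E
```

```text
(no output)
```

View pics/t0c.png

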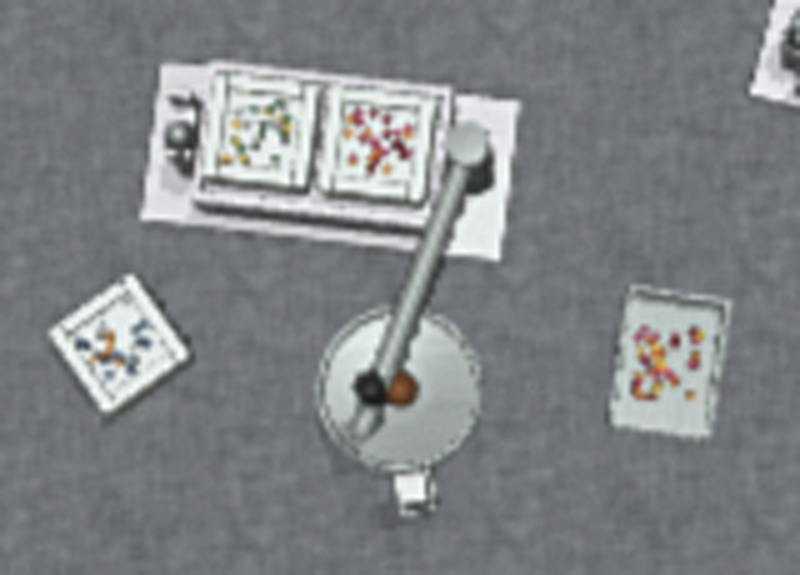

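View pics/s0c.png

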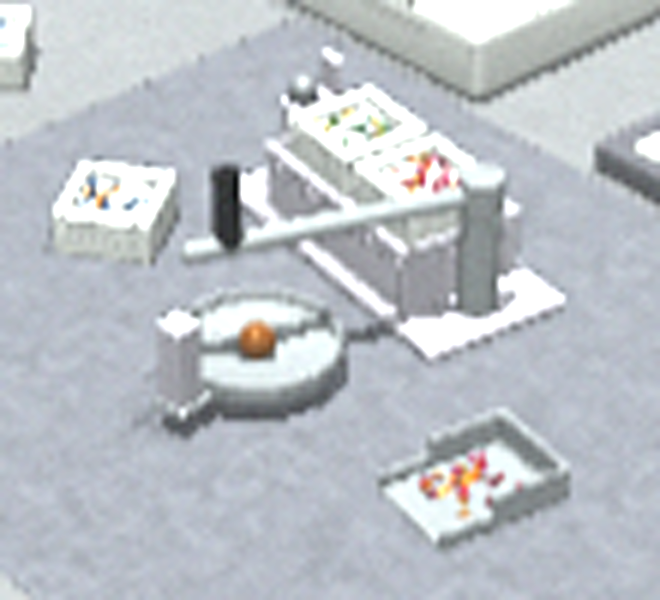

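```bash
cat >> h.py <<'E'
def tri(r1,r2):
    (o1,d1),(o2,d2)=r1,r2
    k=np.linalg.lstsq(np.c_[d1,-d2],o2-o1,rcond=None)[0]
    p,q=o1+k[0]*d1,o2+k[1]*d2; return (p+q)/2,np.linalg.norm(p-q)
E
python3 - <<'E'
from h import *
np.set_printoptions(precision=4,suppress=True)
t=load('t0');s=load('s0')
T=lambda x,y:(170+x/5,120+y/5)
S=lambda x,y:(220+x/6,145+y/6)
for n,a,b in[('knobtop',(372,387),(227,170)),('bead',(404,388),(257,339)),('posttop',(412,492),(180,322)),('hingetop',(468,143),(481,175))]:
    print(n,*tri(ray(t,*T(*a)),ray(s,*S(*b))), 'depth',pt(t,*T(*a)),pt(s,*S(*b)))
print('planes: knob',plane(t,*T(372,387),.124),'post',plane(t,*T(412,492),.064),'bead',plane(t,*T(404,388),.027),'hinge',plane(t,*T(468,143),.088))
for c in[(160,62),(522,100),(500,260),(142,218)]: print('base',plane(t,*T(*c),.008)[:2],pt(t,*T(*c)))
C=[plane(t,*T(*c),.008)[:2] for c in[(160,62),(522,100),(500,260),(142,218)]]
c=np.mean(C,0);y=(C[0]+C[3]-C[1]-C[2])/2;x=(C[0]+C[1]-C[2]-C[3])/2
print(c,np.linalg.norm(y),np.linalg.norm(x),np.degrees(np.arctan2(y[1],y[0]))-90,np.degrees(np.arctan2(x[1],x[0])))
u=y/np.linalg.norm(y); print('hinge from carrier',c-.09*u)
# dish circle
for e in[(318,390),(482,390),(400,307),(400,470)]: print('lip',plane(t,*T(*e),.023)[:2])
E
```

```text
knobtop [0.5089 0.0549 0.1306] 0.002522567795617752 depth [0.5089 0.0563 0.1226] [0.5118 0.0564 0.1288]
bead [0.5205 0.0468 0.0282] 0.0011355753285669358 depth [0.52   0.0471 0.0284] [0.5175 0.0425 0.0319]
posttop [0.4623 0.0393 0.0701] 0.004819972221007536 depth [0.4611 0.0413 0.0624] [0.4659 0.0399 0.0683]
hingetop [0.6382 0.0071 0.0957] 0.0017007731655995565 depth [0.637  0.0075 0.0982] [0.6359 0.0037 0.0983]
planes: knob [0.5087 0.0562 0.124 ] post [0.461  0.0411 0.064 ] bead [0.5201 0.0472 0.027 ] hinge [0.6392 0.008  0.088 ]
base [0.7063 0.1807] [0.7068 0.181  0.006 ]
base [ 0.6802 -0.0184] [ 0.6821 -0.0182 -0.0003]
base [ 0.5917 -0.0048] [ 0.5924 -0.0047  0.0042]
base [0.6194 0.191 ] [0.6207 0.192  0.0018]
[0.6494 0.0871] 0.19923795768205935 0.08849377596226413 -7.775573946097111 -7.768630444635911
hinge from carrier [ 0.6372 -0.0021]
lip [0.5206 0.0938]
lip [0.5187 0.0056]
lip [0.5647 0.049 ]
lip [0.4765 0.0503]
```

The crops confirm the choice. The middle carrier has its hinge column at top-crop (468,143), the black knob at (372,387), the post at (412,492) and the bead at (404,388). The knob-to-hinge distance measures 138 mm, which matches the description, so I start moving.

Request:
send_rows --pt "-0.5 -0.5 -0.4 0" --pt "-0.9 -0.9 -0.4 0" --pt "-0.9 -0.9 -0.4 0" --pt "-0.9 -0.9 0 0" --pt "-0.9 -0.9 0 0" --pt "-0.9 -0.9 0 0" --pt "-0.9 -0.9 0 0" --pt "-0.9 -0.9 0 0" --pt "-0.9 -0.9 0 0" --pt "-0.9 -0.9 0 0" --pt "-0.9 -0.9 0 0" --pt "-0.9 -0.9 0 0" --jaw 0.45

```text
time: 1.6
eef_pos: [0.3882, 0.2387, 0.2309]
ee_rot: [-179.4, -0.2, 166.2]
force: [0.8, -0.2, 0.0]
grip_width: 0.452
```

Request:
send_rows --pt "-0.9 -0.82 0 2" --pt "-0.9 -0.82 0 2" --pt "-0.9 -0.82 0 2" --pt "-0.9 -0.82 0 2" --pt "-0.9 -0.82 0 0" --pt "-0.5 -0.5 0 0" --pt "0 0 0 0"

```text
time: 2.48
eef_pos: [0.4881, 0.0523, 0.2289]
ee_rot: [-179.3, -0.4, 157.6]
force: [0.3, -0.5, 0.3]
grip_width: 0.45
```

```bash
cat >> h.py <<'E'
from scipy.spatial.transform import Rotation as Ro
def wrist(fn):
    st=env.read_state(); f=env.grab_frame('wrist')
    T=np.eye(4);T[:3,:3]=Ro.from_euler('xyz',st['ee_rot'],degrees=True).as_matrix();T[:3,3]=st['eef_pos']
    f['pose']=T@f['hand_eye']; np.savez('pics/'+fn+'.npz',**f); cv2.imwrite('pics/'+fn+'.png',cv2.convertScaleAbs(f['color'],alpha=1.3)); return f,st
def rel(st,p,yaw=None):
    R=Ro.from_euler('xyz',st['ee_rot'],degrees=True).as_matrix()
    return R.T@(np.array(p)-st['eef_pos'])/.03, None if yaw is None else st['ee_rot'][2]-yaw
E
python3 - <<'E'
from h import *
f,st=wrist('w1'); print(st['eef_pos'],st['ee_rot'],f['hand_eye'],f['vertical_fov'])
E
```

```text
[0.48811642 0.05230626 0.22886723] [-179.33647522   -0.38250721  157.64250129] [[ 4.46166243e-04  9.46031205e-01  3.24075237e-01  8.32731789e-02]
 [ 9.99999797e-01 -5.69551933e-04  2.85883458e-04 -3.91376689e-04]
 [ 4.55032350e-04  3.24075044e-01 -9.46031267e-01 -1.73515222e-01]
 [ 0.00000000e+00  0.00000000e+00  0.00000000e+00  1.00000000e+00]] 60.76269171996158
```

View pics/w1.png

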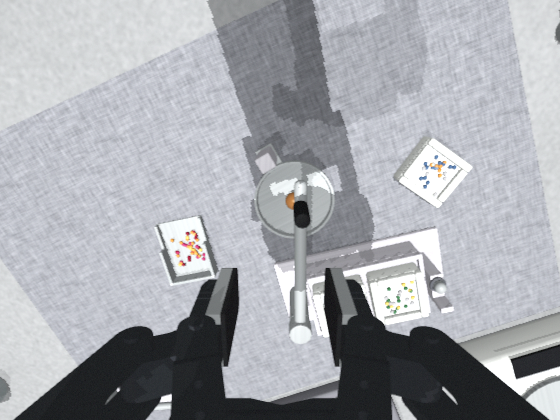

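The wrist view shows the knob at about (302,213), bead at (292,201), post top at (265,160), hinge top at (300,331) and box-bay corner columns. I refine the positions from it.

```bash
python3 - <<'E'
from h import *
np.set_printoptions(precision=4,suppress=True)
f=load('w1')
g=f['color'].max(2); m=np.zeros_like(g); m[190:240,285:320]=(g[190:240,285:320]<60)
ys,xs=np.nonzero(m);P=np.array([pt(f,x,y) for x,y in zip(xs,ys)])
print(len(xs),ys.min(),ys.max(),xs.mean())
for r in range(ys.min(),ys.max()+1,2): print(r,xs[ys==r].min(),xs[ys==r].max(),P[ys==r].mean(0))
top=P[P[:,2]>.118];print('top',top.mean(0),len(top))
for n,u,v,z in[('hinge',300,331,.098),('post',265,160,.064),('bead',292,201,.027)]: print(n,pt(f,u,v),plane(f,u,v,z))
E
```

```text
369 201 227 301.2140921409214
201 297 304 [0.507  0.0618 0.0863]
203 295 306 [0.5074 0.0614 0.091 ]
205 294 307 [0.5092 0.0608 0.0909]
207 294 307 [0.5075 0.0609 0.1021]
209 294 307 [0.5073 0.0607 0.108 ]
211 294 308 [0.5076 0.0608 0.1127]
213 294 308 [0.5073 0.0607 0.1187]
215 294 309 [0.5105 0.0602 0.1147]
217 294 309 [0.5093 0.0602 0.1229]
219 295 309 [0.5111 0.0599 0.123 ]
221 295 309 [0.5127 0.0593 0.1232]
223 295 309 [0.5144 0.0586 0.123 ]
225 297 307 [0.5159 0.058  0.1233]
227 300 305 [0.5179 0.0577 0.123 ]
top [0.5111 0.0597 0.124 ] 203
hinge [0.4128 0.085  0.4029] [0.6311 0.0122 0.098 ]
post [0.4632 0.0434 0.0622] [0.4629 0.0436 0.064 ]
bead [0.5204 0.049  0.0298] [0.5212 0.0488 0.027 ]
```

Request:
send_rows --pt "-0.66 0.5 0 0" --pt "0 0 0.7 0" --pt "0 0 0.7 0" --pt "0 0 0.7 0" --pt "0 0 0.7 0" --pt "0 0 0.7 0" --pt "0 0 0.5 0" --pt "0 0 0.3 0" --pt "0 0 0 0"

```text
time: 3.65
eef_pos: [0.5078, 0.0674, 0.0955]
ee_rot: [-179.5, -0.5, 158.3]
force: [-0.6, -0.2, -1.0]
grip_width: 0.454
```

```bash
python3 - <<'E'
from h import *
f,st=wrist('w2'); print(st['eef_pos'],st['ee_rot'],st['force'])
E
```

```text
[0.50781573 0.06740112 0.09553781] [-179.45490884   -0.45094498  158.29469525] [-0.57737687 -0.19962229 -1.01821315]
```

View pics/w2.png

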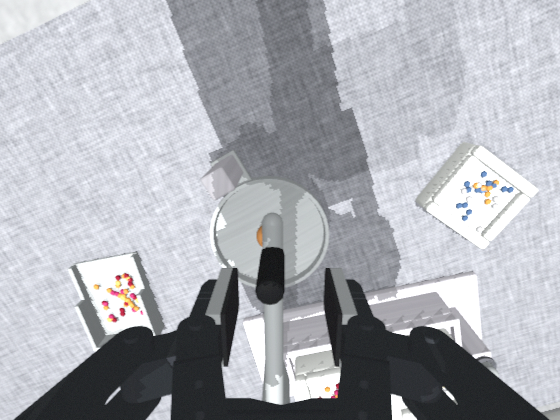

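```bash
python3 - <<'E'
from h import *
np.set_printoptions(precision=4,suppress=True)
f=load('w2')
for v in(282,288,294): 
  for u in (265,270,276): print(u,v,f['range_z'][v,u],plane(f,u,v,.124))
st=env.read_state()
print(rel(st,plane(f,270,290,.124))[0]*.03, rel(st,[.637,.006,.095])[0]*.03)
for u in(206,222,238): print(plane(f,u,175,.064))
E
```

```text
265 282 0.16531743 [0.506  0.0601 0.124 ]
270 282 0.16556413 [0.5068 0.0622 0.124 ]
276 282 0.16748329 [0.5078 0.0648 0.124 ]
265 288 0.16666353 [0.5089 0.0589 0.124 ]
270 288 0.1660834 [0.5097 0.0611 0.124 ]
276 288 0.16636308 [0.5107 0.0636 0.124 ]
265 294 0.16827635 [0.5118 0.0577 0.124 ]
270 294 0.16745076 [0.5126 0.0599 0.124 ]
276 294 0.16752759 [0.5136 0.0625 0.124 ]
[-0.0045 -0.0056 -0.0279] [-0.1423 -0.0094  0.0002]
[0.4582 0.039  0.064 ]
[0.4617 0.0477 0.064 ]
[0.4652 0.0565 0.064 ]
```

Request:
send_rows --pt "-0.15 -0.2 0 0" --pt "0 0 0 0" --pt "0 0 0 0"

```text
time: 4.08
eef_pos: [0.512, 0.0592, 0.0982]
ee_rot: [-179.5, -0.2, 158.3]
force: [-0.3, 0.5, -0.2]
grip_width: 0.45
```

Request:
send_rows --pt "0 0 0 0" --pt "0 0 0 0" --pt "0 0 0 0" --jaw 0.26

```text
time: 4.45
eef_pos: [0.5122, 0.0591, 0.0985]
ee_rot: [-179.5, -0.2, 158.3]
force: [0.1, 0.1, 0.1]
grip_width: 0.26
```

Request:
send_rows --pt "0 0.15 0.03 2" --pt "-0.01 0.3 0.03 4" --pt "-0.01 0.32 0 4" --pt "-0.01 0.32 0 4" --pt "-0.01 0.32 0 4" --pt "-0.01 0.32 0 4" --pt "-0.01 0.32 0 4" --pt "-0.01 0.32 0 4" --pt "0 0 0 0"

```text
time: 5.58
eef_pos: [0.5551, 0.1174, 0.0953]
ee_rot: [-179.5, 0.1, 127.3]
force: [-0.3, 0.8, 0.0]
grip_width: 0.261
```

```bash
cat > arc.py <<'E'
from h import *
np.set_printoptions(precision=4,suppress=True)
st=env.read_state();H=np.array([.638,.009]);d=st['eef_pos'][:2]-H
print('r',np.hypot(*d),'phi',np.degrees(np.arctan2(d[1],d[0])),'yaw',st['ee_rot'],st['eef_pos'],st['force'])
E
python3 arc.py
```

```text
r 0.13644412698633598 phi 127.41320558783342 yaw [-179.4634    0.0572  127.3355] [0.5551 0.1174 0.0953] [-0.2519  0.8251  0.0412]
```

Request:
send_rows --pt "-0.01 0.2 0 3" --pt "-0.01 0.32 0 4" --pt "-0.01 0.32 0 4" --pt "-0.01 0.32 0 4" --pt "-0.01 0.32 0 4" --pt "-0.01 0.32 0 4" --pt "-0.01 0.32 0 4" --pt "-0.01 0.32 0 4" --pt "0 0 0 0"

```text
time: 6.7
eef_pos: [0.6208, 0.1427, 0.093]
ee_rot: [-179.3, 0.4, 96.0]
force: [-0.4, 0.1, -0.8]
grip_width: 0.26
```

```bash
python3 arc.py; python3 - <<'E'
from h import *
wrist('w3')
E
```

```text
r 0.134758998106892 phi 97.34072361503767 yaw [-179.2889    0.3601   95.9772] [0.6208 0.1427 0.093 ] [-0.3932  0.0916 -0.8399]
```

View pics/w3.png

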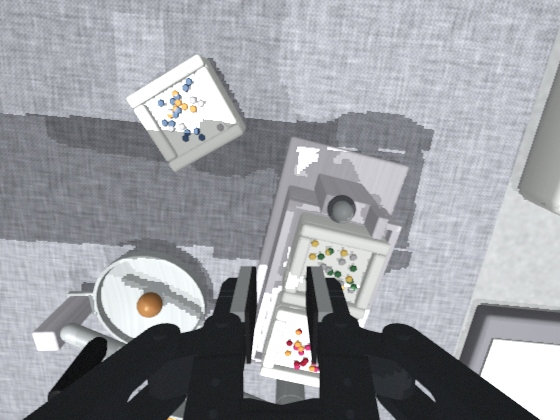

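The bar did not follow. In the wrist picture its end is still near the dish at about (75,330), with the dark knob behind the left finger near (80,375). I measure where it went.

```bash
python3 - <<'E'
from h import *
np.set_printoptions(precision=4,suppress=True)
f=load('w3')
print('barend',plane(f,75,330,.08),pt(f,75,330),'black',pt(f,80,370),plane(f,80,370,.11),pt(f,60,390))
print('bead',plane(f,150,305,.027),'ball',pt(f,342,208))
t=save('top','t1');s=save('side','s1')
A=cv2.resize(t['color'][100:240,170:330],(600,525),interpolation=cv2.INTER_CUBIC)
B=cv2.resize(s['color'][115:245,200:330],(525,525),interpolation=cv2.INTER_CUBIC)
cv2.imwrite('pics/c1.png',cv2.resize(cv2.convertScaleAbs(np.hstack([A,B]),alpha=1.4),(800,373)))
E
```

```text
barend [0.4984 0.0691 0.08  ] [0.4998 0.0709 0.0821] black [0.5161 0.0655 0.1075] [0.5176 0.068  0.11  ] [0.5131 0.0651 0.1215]
bead [0.5263 0.0548 0.027 ] ball [0.6527 0.1654 0.0747]
```

View pics/c1.png

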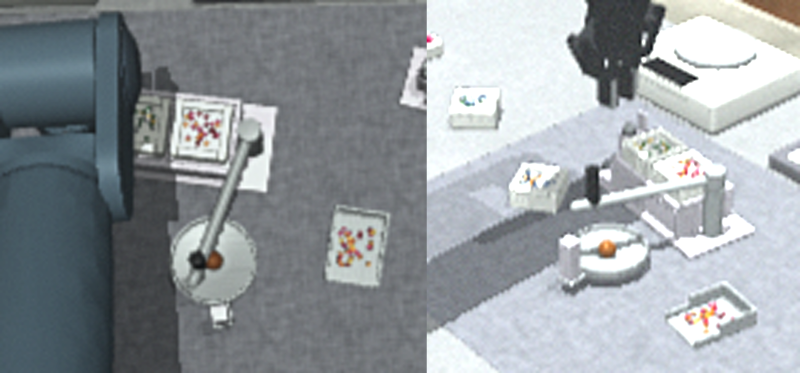

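```bash
python3 - <<'E'
from h import *
np.set_printoptions(precision=4,suppress=True)
for n,pts in[('w2',[(215,275),(222,272),(330,272),(338,275),(345,340),(225,340)]),('w3',[(245,272),(238,275),(312,272),(320,275),(318,330),(248,340)])]:
    f=load(n);st=env.read_state()
    I=np.eye(4)
    for u,v in pts:
        o,d=ray(f,u,v,f['hand_eye']); print(n,u,v,o+d*float(f['range_z'][v,u]))
s=load('s1');
# fingertip in side view: crop px -> image
k=(525*800/1050)/130  # scale after resize
for x,y in[(608,103),(600,100),(617,100)]: 
    u=200+(x-427+ (0))/ (373/525*525/130*1.0) ; v=115+y/(373/130); print(u,v,pt(s,u,v))
E
```

```text
w2 215 275 [-0.0661 -0.0563  0.0961]
w2 222 272 [ 0.011  -0.025  -0.0406]
w2 330 272 [ 0.0114  0.0199 -0.0413]
w2 338 275 [ 0.0105  0.0231 -0.0421]
w2 345 340 [ 0.0119  0.0188 -0.0843]
w2 225 340 [-0.0003 -0.0201 -0.0691]
w3 245 272 [ 0.0109 -0.015  -0.041 ]
w3 238 275 [ 0.0102 -0.0178 -0.0422]
w3 312 272 [ 0.0105  0.0129 -0.0402]
w3 320 275 [ 0.0108  0.0159 -0.0433]
w3 318 330 [ 0.0062  0.0124 -0.0726]
w3 248 340 [-0.0005 -0.0116 -0.0692]
263.08310991957103 150.89812332439678 [0.6025 0.1369 0.1363]
260.29490616621985 149.85254691689008 [0.5979 0.1448 0.1384]
266.21983914209113 149.85254691689008 [0.6086 0.1288 0.1411]
```

Both the wrist and side depth put the real fingertips about 40 mm behind the reported TCP, at z about 0.135 when the TCP read 0.095. The fingers therefore passed above the knob without touching it. From now on I use tip = TCP + 40 mm. I go back along the arc.

Request:
send_rows --pt "0 -0.15 -0.3 -2" --pt "-0.03 -0.32 0 -4" --pt "-0.03 -0.32 0 -4" --pt "-0.03 -0.32 0 -4" --pt "-0.03 -0.32 0 -4" --pt "-0.03 -0.32 0 -4" --pt "-0.02 -0.32 0 -4" --pt "-0.02 -0.32 0 -4" --pt "-0.02 -0.32 0 -4" --pt "-0.02 -0.32 0 -4" --pt "-0.02 -0.32 0 -4" --pt "-0.02 -0.32 0 -4" --jaw 0.5

```text
time: 8.35
eef_pos: [0.5242, 0.0837, 0.1122]
ee_rot: [-179.5, 0.0, 144.9]
force: [0.3, -0.7, -0.3]
grip_width: 0.503
```

Request:
send_rows --pt "-0.01 -0.32 0 -4" --pt "-0.01 -0.32 0 -4" --pt "-0.01 -0.32 0 -4" --pt "-0.01 -0.2 0 -3" --pt "0 0 0 0" --pt "0 0 0 0"

```text
time: 9.1
eef_pos: [0.5064, 0.0519, 0.1165]
ee_rot: [-179.6, 0.2, 160.8]
force: [0.1, 0.6, -0.3]
grip_width: 0.499
```

```bash
python3 arc.py; cat > knob.py <<'E'
from h import *
import sys
np.set_printoptions(precision=4,suppress=True)
f,st=wrist(sys.argv[1])
g=f['color'].max(2)
v,u=np.mgrid[0:420,0:560]
fl=210/np.tan(np.radians(float(f['vertical_fov']))/2)
D=np.stack([(u-f['cx'])/fl,-(v-f['cy'])/fl,-np.ones_like(u,float)],-1)*f['range_z'][...,None]
W=D@f['pose'][:3,:3].T+f['pose'][:3,3]; L=D@f['hand_eye'][:3,:3].T+f['hand_eye'][:3,3]
m=(g<60)&(W[...,2]>.117)&(W[...,2]<.13)&(f['range_z']>0)&(np.hypot(W[...,0]-.5115,W[...,1]-.06)<.02)
print('knob top',m.sum(),W[m].mean(0) if m.any() else None,'pix',u[m].mean(),v[m].mean(),'tool',L[m].mean(0))
n=(L[...,2]<-.03)&(L[...,2]>-.06)&(abs(L[...,1])<.05)&(abs(L[...,0])<.014)&(f['range_z']>0)
for s in(-1,1):
    k=n&(L[...,1]*s>0)&~m; print('finger',s,L[k].min(0),L[k].max(0))
E
python3 knob.py w4
```

```text
r 0.1384458993573785 phi 161.94282414261852 yaw [-179.5579    0.1752  160.8443] [0.5064 0.0519 0.1165] [ 0.1159  0.572  -0.3068]
knob top 541 [0.511  0.0597 0.1222] pix 298.80221811460257 261.7781885397412 tool [-0.0019  0.0088 -0.0058]
finger -1 [-0.0115 -0.0358 -0.06  ] [ 0.0118 -0.0217 -0.0326]
finger 1 [-0.0116  0.0204 -0.06  ] [ 0.0118  0.0345 -0.0327]
```

Request:
send_rows --pt "-0.06 0.28 0 2" --pt "0 0 0.5 0" --pt "0 0 0.5 0" --pt "0 0 0.4 0" --pt "0 0 0.3 0" --pt "0 0 0.15 0" --pt "0 0 0 0" --pt "0 0 0 0"

```text
time: 10.15
eef_pos: [0.5097, 0.059, 0.0559]
ee_rot: [-179.5, 0.0, 158.9]
force: [0.3, -0.6, 0.6]
grip_width: 0.507
```

```bash
python3 arc.py; python3 knob.py w5
```

```text
r 0.13769421321934552 phi 158.69037946512498 yaw [-179.5111    0.0489  158.8886] [0.5097 0.059  0.0559] [ 0.31   -0.6366  0.5505]
knob top 1237 [0.511  0.0611 0.122 ] pix 287.2570735650768 335.01374292643493 tool [-0.0005  0.0019 -0.0661]
finger -1 [-0.0116 -0.0357 -0.06  ] [ 0.0122 -0.     -0.0302]
finger 1 [-0.0115  0.     -0.06  ] [ 0.0128  0.0345 -0.03  ]
```

Request:
send_rows --pt "0 0.04 -0.25 0" --pt "0 0 0 0"

```text
time: 10.45
eef_pos: [0.511, 0.0603, 0.0649]
ee_rot: [-179.5, 0.2, 158.9]
force: [0.1, 0.1, 0.1]
grip_width: 0.503
```

Request:
send_rows --pt "0 0 0 0" --pt "0 0 0 0" --pt "0 0 0 0" --jaw 0.26

```text
time: 10.82
eef_pos: [0.5111, 0.0603, 0.0652]
ee_rot: [-179.5, 0.2, 158.9]
force: [-0.1, -0.6, 0.7]
grip_width: 0.264
```

Request:
send_rows --pt "0 0.1 0 1" --pt "-0.01 0.2 0 3" --pt "-0.01 0.3 0 4" --pt "-0.01 0.32 0 4" --pt "0 0 0 0"

```text
time: 11.45
eef_pos: [0.524, 0.0857, 0.0646]
ee_rot: [-179.6, 0.2, 146.4]
force: [0.1, -0.7, 0.3]
grip_width: 0.259
```

```bash
python3 arc.py; sed -i 's/np.hypot(W\[...,0\]-.5115,W\[...,1\]-.06)<.02/(np.hypot(L[...,0],L[...,1])<.016)/' knob.py; python3 knob.py w6
```

```text
r 0.13735571623514967 phi 146.06314939657713 yaw [-179.5621    0.2491  146.3903] [0.524  0.0857 0.0646] [ 0.0519 -0.7291  0.3092]
knob top 1413 [0.5223 0.0846 0.1225] pix 275.8117480537863 318.24557678697806 tool [ 0.0006 -0.0024 -0.0579]
finger -1 [-0.0116 -0.0254 -0.06  ] [ 0.0115 -0.0004 -0.03  ]
finger 1 [-0.0114  0.     -0.0599] [ 0.0116  0.0243 -0.03  ]
```

Request:
send_rows --pt "-0.01 0.25 0 3" --pt "-0.01 0.32 0 4" --pt "-0.01 0.32 0 4" --pt "-0.01 0.32 0 4" --pt "-0.01 0.32 0 4" --pt "-0.01 0.32 0 4" --pt "-0.01 0.32 0 4" --pt "-0.01 0.32 0 4" --pt "-0.01 0.32 0 4" --pt "-0.01 0.32 0 4" --pt "-0.01 0.2 0 3" --pt "0 0 0 0"

```text
time: 13.0
eef_pos: [0.6017, 0.1399, 0.0614]
ee_rot: [-179.4, 0.5, 103.4]
force: [-0.6, -0.7, -1.1]
grip_width: 0.261
```

```bash
python3 arc.py; python3 knob.py w7
```

```text
r 0.13588573558600126 phi 105.49086081470568 yaw [-179.3782    0.4577  103.4449] [0.6017 0.1399 0.0614] [-0.5851 -0.657  -1.1359]
knob top 1784 [0.5998 0.1425 0.1234] pix 276.18273542600895 320.5364349775785 tool [ 0.0024 -0.0019 -0.0621]
finger -1 [-0.0113 -0.0252 -0.06  ] [ 0.0116 -0.0001 -0.03  ]
finger 1 [-0.0118  0.0003 -0.06  ] [ 0.0115  0.0244 -0.0302]
```

Request:
send_rows --pt "0.02 0.25 -0.1 3" --pt "0 0.32 -0.02 4" --pt "0 0.32 0 4" --pt "0 0.2 0 2" --pt "0 0 0 0"

```text
time: 13.68
eef_pos: [0.6319, 0.1445, 0.0637]
ee_rot: [-179.3, 0.6, 90.3]
force: [-0.6, -0.6, 0.2]
grip_width: 0.26
```

Request:
send_rows --pt "0 0.12 0 1.5" --pt "0 0.12 0 1.5" --pt "0 0.12 0 1.5" --pt "0 0.12 0 1.5" --pt "0 0 0 0"

```text
time: 14.3
eef_pos: [0.6465, 0.1439, 0.0634]
ee_rot: [-179.3, 0.7, 84.0]
force: [-0.0, -0.5, -0.1]
grip_width: 0.26
```

```bash
python3 arc.py; python3 knob.py w8
```

```text
r 0.13514463597683085 phi 86.39396756649111 yaw [-179.2996    0.6859   83.9918] [0.6465 0.1439 0.0634] [-0.0307 -0.4859 -0.0589]
knob top 1497 [0.6449 0.1486 0.1226] pix 273.4315297261189 312.5831663326653 tool [ 0.0038 -0.0028 -0.0592]
finger -1 [-0.0117 -0.0249 -0.06  ] [ 0.0114 -0.0003 -0.03  ]
finger 1 [-0.0118  0.0001 -0.06  ] [ 0.0114  0.0246 -0.0301]
```

Request:
send_rows --pt "0.03 0.14 0 1" --pt "0 0.14 0 1" --pt "0 0.14 0 0.5" --pt "0 0 0 0"

```text
time: 14.85
eef_pos: [0.6564, 0.1437, 0.0632]
ee_rot: [-178.8, 0.8, 81.4]
force: [0.5, -1.1, -0.2]
grip_width: 0.26
```

```bash
python3 arc.py; python3 knob.py w9
```

```text
r 0.13593855760443024 phi 82.20319598150931 yaw [-178.8327    0.7978   81.3503] [0.6564 0.1437 0.0632] [ 0.5146 -1.1237 -0.2128]
knob top 1509 [0.6561 0.1479 0.1225] pix 274.8621603711067 313.97150430748843 tool [ 0.0033 -0.0022 -0.0593]
finger -1 [-0.0116 -0.0249 -0.06  ] [ 0.0117 -0.0003 -0.03  ]
finger 1 [-0.0121  0.0001 -0.06  ] [ 0.0113  0.0248 -0.0301]
```

Request:
send_rows --pt "0 0.07 0 0" --pt "0 0.07 0 0" --pt "0 0 0 0"

```text
time: 15.28
eef_pos: [0.6607, 0.1432, 0.0629]
ee_rot: [-178.8, 0.8, 81.3]
force: [0.1, 0.3, -0.2]
grip_width: 0.262
```

Request:
send_rows --pt "0 0.07 0 0" --pt "0 0.07 0 0" --pt "0 0 0 0"

```text
time: 15.65
eef_pos: [0.6625, 0.1429, 0.0625]
ee_rot: [-178.4, 0.8, 81.4]
force: [-1.3, -0.7, 1.0]
grip_width: 0.257
```

```bash
python3 arc.py; python3 knob.py w10
```

```text
r 0.13611075920092558 phi 79.64751250117112 yaw [-178.412     0.8361   81.3702] [0.6625 0.1429 0.0625] [-1.3073 -0.6865  1.0293]
knob top 1553 [0.662  0.1471 0.1227] pix 273.4649066323245 315.5975531229878 tool [ 0.0032 -0.0027 -0.0602]
finger -1 [-0.0118 -0.0249 -0.06  ] [ 0.0116 -0.0003 -0.0301]
finger 1 [-0.0115  0.0001 -0.06  ] [ 0.0117  0.0247 -0.03  ]
```

Request:
send_rows --pt "0 0.15 0 0" --pt "0 0.15 0 0"

```text
time: 15.95
eef_pos: [0.6621, 0.1429, 0.0618]
ee_rot: [-177.0, 1.0, 81.5]
force: [-23.8, 0.9, 15.6]
grip_width: 0.26
```

Request:
send_rows --pt "0 0.2 0 0"

```text
time: 16.08
eef_pos: [0.6613, 0.1429, 0.0615]
ee_rot: [-175.9, 1.2, 81.6]
force: [-28.8, 1.2, 19.4]
grip_width: 0.258
```

Request:
send_rows --pt "0 -0.1 0 0" --pt "0 0 0 0" --pt "0 0 0 0"

```text
time: 16.45
eef_pos: [0.6589, 0.1433, 0.0619]
ee_rot: [-176.0, 1.2, 81.6]
force: [-0.4, 0.2, 0.6]
grip_width: 0.261
```

```bash
python3 arc.py; python3 knob.py w11
```

```text
r 0.13595360943518692 phi 81.16293658604212 yaw [-175.9991    1.1721   81.565 ] [0.6589 0.1433 0.0619] [-0.3585  0.1954  0.6447]
knob top 1736 [0.6631 0.1469 0.1233] pix 279.05702764976957 318.7718894009217 tool [ 0.0029 -0.0007 -0.0616]
finger -1 [-0.0119 -0.0249 -0.06  ] [ 0.0117 -0.0002 -0.03  ]
finger 1 [-0.0121  0.0001 -0.06  ] [ 0.0115  0.0247 -0.03  ]
```

The keeper is at its stop: 29 N against it with no further travel, and the knob stays at (0.663, 0.147) after backing off. Pushing tilted the tool by about 4°. I lift off, check the keeper, and then level the tool.

Request:
send_rows --pt "0 0 0 0" --pt "0 0 0 0" --pt "0 -0.03 -0.3 0" --pt "0 -0.03 -0.6 0" --pt "0 -0.06 -0.8 0" --pt "0 -0.06 -0.8 0" --pt "0 0 0 0" --jaw 0.5

```text
time: 17.38
eef_pos: [0.6611, 0.1448, 0.1445]
ee_rot: [-176.3, 1.1, 81.5]
force: [-0.3, 0.8, 0.5]
grip_width: 0.498
```

```bash
python3 arc.py; python3 - <<'E'
from h import *
np.set_printoptions(precision=4,suppress=True)
f,st=wrist('w12')
E
```

```text
r 0.13772262993886727 phi 80.33543774168727 yaw [-176.3211    1.1076   81.5322] [0.6611 0.1448 0.1445] [-0.2646  0.7728  0.5182]
```

View pics/w12.png

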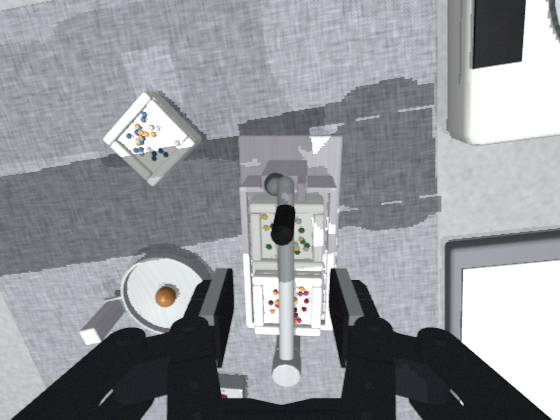

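The picture shows the bar lying over both boxes, past the ball at (272,183), with the bead still in the dish at (165,297). Next I level the tool by pressing lightly on the fixed hinge column from its far side.

Request:
send_rows --pt "-0.5 0.3 0 0" --pt "-0.8 0.35 0 0" --pt "-0.8 0.3 0 0" --pt "-0.8 0.3 0 0" --pt "-0.8 0.3 0 0" --pt "-0.7 0.2 0 0" --pt "0 0 0 0" --jaw 0

```text
time: 18.3
eef_pos: [0.6914, -0.0082, 0.1344]
ee_rot: [-175.6, 1.3, 81.2]
force: [0.2, 0.5, -0.5]
grip_width: -0.005
```

```bash
python3 arc.py; python3 - <<'E'
from h import *
np.set_printoptions(precision=4,suppress=True)
f=load('w12');print('hinge',plane(f,286,373,.098),pt(f,286,373))
f,st=wrist('w13')
v,u=np.mgrid[0:420,0:560];fl=210/np.tan(np.radians(float(f['vertical_fov']))/2)
D=np.stack([(u-f['cx'])/fl,-(v-f['cy'])/fl,-np.ones_like(u,float)],-1)*f['range_z'][...,None]
L=D@f['hand_eye'][:3,:3].T+f['hand_eye'][:3,3];W=D@f['pose'][:3,:3].T+f['pose'][:3,3]
n=(f['range_z']>0)&(L[...,2]>-.06)&(L[...,2]<-.005)&(abs(L[...,1])<.04)&(abs(L[...,0])<.014)
print(L[n].min(0),L[n].max(0))
c=(f['range_z']>0)&(np.hypot(W[...,0]-.635,W[...,1]-.008)<.03)&(W[...,2]>.09)&(W[...,2]<.11)
print(c.sum(),W[c].min(0) if c.any() else 0,W[c].max(0) if c.any() else 0)
E
```

```text
r 0.056096356464066646 phi -17.901551701484394 yaw [-175.5584    1.2809   81.2302] [ 0.6914 -0.0082  0.1344] [ 0.1733  0.4734 -0.546 ]
hinge [0.6435 0.0194 0.098 ] [0.6421 0.0123 0.0907]
[ 0.0052 -0.0137 -0.06  ] [ 0.0114  0.0136 -0.0327]
359 [ 0.6303 -0.0024  0.09  ] [0.6523 0.0201 0.092 ]
```

Request:
send_rows --pt "0.45 0 0.3 0" --pt "0 0 0.6 0" --pt "0 0 0.6 0" --pt "0 0 0.6 0" --pt "0 0 0.5 0" --pt "0 0 0.2 0" --pt "0 0 0 0"

```text
time: 19.23
eef_pos: [0.6838, 0.0097, 0.0418]
ee_rot: [-175.3, 1.2, 81.5]
force: [0.8, -0.1, 0.4]
grip_width: 0.001
```

Request:
send_rows --pt "0 -0.2 0 0" --pt "0 -0.2 0 0" --pt "0 0 0 0"

```text
time: 19.6
eef_pos: [0.6726, 0.0112, 0.045]
ee_rot: [-175.5, 1.2, 81.5]
force: [1.1, -0.6, 0.5]
grip_width: -0.001
```

Request:
send_rows --pt "0 -0.2 0 0" --pt "0 -0.15 0 0" --pt "0 -0.15 0 0"

```text
time: 19.98
eef_pos: [0.6621, 0.013, 0.0484]
ee_rot: [-176.3, 1.2, 81.5]
force: [14.5, -0.4, -3.1]
grip_width: -0.0
```

Request:
send_rows --pt "0 -0.2 0 0" --pt "0 -0.2 0 0"

```text
time: 20.23
eef_pos: [0.6582, 0.0135, 0.0527]
ee_rot: [-177.6, 1.1, 81.5]
force: [17.0, -2.4, -13.7]
grip_width: -0.003
```

Request:
send_rows --pt "0 -0.2 0.15 0" --pt "0 -0.2 0.1 0"

```text
time: 20.48
eef_pos: [0.6594, 0.0134, 0.0526]
ee_rot: [-179.6, 1.0, 81.4]
force: [17.0, -0.6, -4.6]
grip_width: -0.0
```

Request:
send_rows --pt "0 -0.16 0.1 0"

```text
time: 20.6
eef_pos: [0.6601, 0.0133, 0.0525]
ee_rot: [179.5, 1.0, 81.4]
force: [10.9, -0.4, -0.5]
grip_width: 0.003
```

Request:
send_rows --pt "0 0.3 0 0" --pt "0 0 -0.5 0" --pt "0 0 -0.7 0" --pt "0 0 -0.7 0" --pt "0 0 -0.7 0" --pt "0 0 -0.6 0" --pt "0 -0.4 0 0" --pt "0 -0.7 0 2" --pt "0 -0.7 0 2" --pt "0 -0.7 0 0" --pt "0 -0.7 0 0" --pt "0 -0.7 0 0" --jaw 0.5

```text
time: 22.1
eef_pos: [0.5447, 0.0378, 0.1509]
ee_rot: [179.8, 1.0, 77.2]
force: [-0.1, 0.1, 0.4]
grip_width: 0.499
```

Request:
send_rows --pt "0 -0.7 0 0" --pt "0 -0.7 0 0" --pt "0 -0.7 0 0" --pt "0 -0.6 0 0" --pt "0 0 0 0"

```text
time: 22.72
eef_pos: [0.4551, 0.0576, 0.1454]
ee_rot: [-179.6, 1.1, 77.3]
force: [1.3, 0.1, -0.1]
grip_width: 0.498
```

Request:
send_rows --pt "-0.4 0.2 0 -7" --pt "0 0 0 -7" --pt "0 0 0 -6" --pt "0 0 0 0"

```text
time: 23.22
eef_pos: [0.4581, 0.0439, 0.144]
ee_rot: [-179.2, 0.8, 97.9]
force: [0.3, 0.4, -0.4]
grip_width: 0.502
```

```bash
python3 - <<'E'
from h import *
f,st=wrist('w14');print(st['eef_pos'],st['ee_rot'])
E
```

```text
[0.45807878 0.04389007 0.14399232] [-179.15285081    0.83774797   97.86182279]
```

View pics/w14.png

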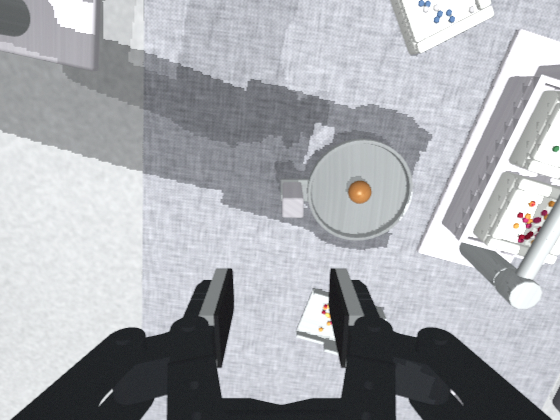

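The view shows the post top at about (292,211), the dish centre at (360,190) and the bead at (360,192), centred. The post faces are nearly square to the jaws.

```bash
cat > post.py <<'E'
from h import *
import sys
np.set_printoptions(precision=4,suppress=True)
st=env.read_state()
if len(sys.argv)>2: f=load(sys.argv[1])
else: f,st=wrist(sys.argv[1])
v,u=np.mgrid[0:420,0:560];fl=210/np.tan(np.radians(float(f['vertical_fov']))/2)
D=np.stack([(u-f['cx'])/fl,-(v-f['cy'])/fl,-np.ones_like(u,float)],-1)*f['range_z'][...,None]
L=D@f['hand_eye'][:3,:3].T+f['hand_eye'][:3,3];W=D@f['pose'][:3,:3].T+f['pose'][:3,3]
ok=f['range_z']>0
m=ok&(W[...,2]>.06)&(W[...,2]<.068)&(np.hypot(W[...,0]-.462,W[...,1]-.043)<.03)
P=W[m];r=cv2.minAreaRect((P[:,:2]*1e4).astype(np.float32)); print('post n',m.sum(),'mean',P.mean(0),'rect c,size mm,ang',np.array(r[0])/1e4,np.array(r[1])/10,r[2],'tool',L[m].mean(0))
b,g,rr=[f['color'][...,i].astype(int) for i in range(3)]
k=ok&(rr-b>50)&(np.hypot(W[...,0]-.521,W[...,1]-.05)<.04)
print('bead',u[k].mean(),v[k].mean(),plane(f,u[k].mean(),v[k].mean(),.027))
l=ok&(W[...,2]>.0195)&(W[...,2]<.027)&(np.hypot(W[...,0]-.521,W[...,1]-.05)<.05)&(np.hypot(W[...,0]-.521,W[...,1]-.05)>.036)
(c,rad)=cv2.minEnclosingCircle((W[l][:,:2]*1e4).astype(np.float32)); c=np.array(c)/1e4
print('lip c',c,rad/10,'yaw post->mid',np.degrees(np.arctan2(*(c-P.mean(0)[:2])[::-1])),np.linalg.norm(c-P.mean(0)[:2]))
print(st['eef_pos'],st['ee_rot'])
E
python3 post.py w14 x
```

```text
post n 433 mean [0.4654 0.0428 0.0629] rect c,size mm,ang [0.4655 0.0425] [15.1101 15.9894] 8.310455322265625 tool [-0.0009  0.0083  0.081 ]
bead 359.43684210526317 191.67631578947368 [0.5217 0.0522 0.027 ]
lip c [0.5196 0.05  ] 47.988381958007814 yaw post->mid 7.55569432957663 0.054687173068072546
[0.458  0.0439 0.144 ] [-179.1481    0.8392   97.8354]
```

Request:
send_rows --pt "0 0.28 0 -0.5" --pt "0 0 0.4 0" --pt "0 0 0.6 0" --pt "0 0 0.6 0" --pt "0 0 0.5 0" --pt "0 0 0.2 0" --pt "0 0 0 0"

```text
time: 24.15
eef_pos: [0.4656, 0.0441, 0.0696]
ee_rot: [-179.0, 0.8, 98.2]
force: [-1.0, -0.4, 0.0]
grip_width: 0.498
```

```bash
python3 post.py w15
```

```text
post n 768 mean [0.4655 0.0433 0.0628] rect c,size mm,ang [0.4657 0.0426] [15.6283 15.8522] 7.57639741897583 tool [-0.0007 -0.0001  0.0068]
bead 369.7317436661699 224.30998509687035 [0.5214 0.052  0.027 ]
lip c [0.5194 0.0499] 48.38368225097656 yaw post->mid 6.978108582671731 0.05432279195009763
[0.4656 0.0441 0.0696] [-179.013     0.7962   98.1723]
```

Request:
send_rows --pt "0 0 0.4 0" --pt "0 0.02 0.5 0" --pt "0 0.02 0.5 0" --pt "0 0 0.35 0" --pt "0 0 0.12 0" --pt "0 0 0 0"

```text
time: 24.95
eef_pos: [0.4668, 0.0432, 0.0103]
ee_rot: [-179.1, 0.8, 98.2]
force: [0.5, -0.0, -0.6]
grip_width: 0.502
```

```bash
python3 post.py w16
```

```text
post n 2173 mean [0.4619 0.0447 0.0632] rect c,size mm,ang [0.4612 0.0434] [57.2796 22.9987] 7.341618537902832 tool [ 0.0014 -0.0054 -0.0528]
bead 393.5025041736227 264.4607679465776 [0.5207 0.0535 0.027 ]
lip c [0.5195 0.0493] 48.326019287109375 yaw post->mid 4.593437609853723 0.05779778266607495
[0.4668 0.0432 0.0103] [-179.1045    0.8238   98.1718]
```

```bash
sed -i 's/<.03)$/<.03)\&(abs(L[...,1])<.016)/' post.py; python3 post.py w16 x|head -1; python3 - <<'E'
from h import *
f=load('w16');fl=210/np.tan(np.radians(float(f['vertical_fov']))/2)
v,u=np.mgrid[0:420,0:560]
D=np.stack([(u-f['cx'])/fl,-(v-f['cy'])/fl,-np.ones_like(u,float)],-1)*f['range_z'][...,None]
L=D@f['hand_eye'][:3,:3].T+f['hand_eye'][:3,3]
n=(f['range_z']>0)&(abs(L[...,2]+.055)<.003)&(abs(L[...,0])<.01)&(abs(L[...,1])<.03)
print(np.histogram(L[n][:,1],bins=np.arange(-.03,.031,.003)))
E
```

```text
post n 1451 mean [0.4653 0.0436 0.0628] rect c,size mm,ang [0.4653 0.0427] [15.7845 16.6546] 8.874149322509766 tool [-0.0002 -0.0022 -0.0524]
(array([ 10,   8, 132,   0,   0,   0,  49, 212, 209, 233, 208, 194,   0,
         0,   0,   0,  19, 101,   5,  18]), array([-3.0000000e-02, -2.7000000e-02, -2.4000000e-02, -2.1000000e-02,
       -1.8000000e-02, -1.5000000e-02, -1.2000000e-02, -9.0000000e-03,
       -6.0000000e-03, -3.0000000e-03, -6.9388939e-18,  3.0000000e-03,
        6.0000000e-03,  9.0000000e-03,  1.2000000e-02,  1.5000000e-02,
        1.8000000e-02,  2.1000000e-02,  2.4000000e-02,  2.7000000e-02,
        3.0000000e-02]))
```

Request:
send_rows --pt "0 -0.05 0.2 0" --pt "0 0 0.05 0" --pt "0 0 0 0"

```text
time: 25.38
eef_pos: [0.4661, 0.0428, 0.0035]
ee_rot: [-179.2, 0.9, 98.2]
force: [-0.0, -0.4, 0.2]
grip_width: 0.498
```

Request:
send_rows --pt "0 0 0 0" --pt "0 0 0 0" --jaw 0.27

```text
time: 25.62
eef_pos: [0.4664, 0.0427, 0.0038]
ee_rot: [-179.3, 0.9, 98.2]
force: [0.9, -0.3, 0.5]
grip_width: 0.269
```

```bash
python3 post.py w17; python3 - <<'E'
from h import *
f=load('w17');fl=210/np.tan(np.radians(float(f['vertical_fov']))/2)
v,u=np.mgrid[0:420,0:560]
D=np.stack([(u-f['cx'])/fl,-(v-f['cy'])/fl,-np.ones_like(u,float)],-1)*f['range_z'][...,None]
L=D@f['hand_eye'][:3,:3].T+f['hand_eye'][:3,3]
n=(f['range_z']>0)&(abs(L[...,2]+.057)<.004)&(abs(L[...,0])<.01)&(abs(L[...,1])<.03)
print(np.histogram(L[n][:,1]*1e3,bins=np.arange(-16,17,1))[0])
for s in(-1,1):
    k=(f['range_z']>0)&(abs(L[...,0]-.011)<.002)&(s*L[...,1]>.011)&(s*L[...,1]<.024)&(L[...,2]<-.01); print(L[k].max(0))
E
```

```text
post n 2075 mean [0.4657 0.0452 0.0631] rect c,size mm,ang [0.4671 0.0437] [31.9428 22.6846] 8.0709228515625 tool [ 0.0016 -0.0011 -0.0593]
bead 398.40216550657385 269.9899458623357 [0.5206 0.0536 0.027 ]
lip c [0.5195 0.0489] 48.475030517578126 yaw post->mid 4.003130237595362 0.05398194929693809
[0.4664 0.0427 0.0038] [-179.2779    0.8728   98.1707]
[  0   5   1   3  91   0  54 106 111 126  99 113 129  85 128 127  88 131
 120  93 130 105  27   0   0   0   0  90   3   1   0   1]
[ 0.01298818 -0.01106962 -0.03330655]
[ 0.0129978   0.02396893 -0.01002121]
```

Request:
send_rows --pt "0 -0.06 0 0" --pt "0 0 0 0"

```text
time: 25.92
eef_pos: [0.4645, 0.0425, 0.0039]
ee_rot: [-179.3, 0.9, 98.2]
force: [0.6, -0.5, -0.2]
grip_width: 0.269
```

Request:
send_rows --pt "0 0 0 0" --pt "0 0 0 0" --pt "0 0 0 0" --pt "0 0 0 0" --jaw 0.1

```text
time: 26.42
eef_pos: [0.4649, 0.0424, 0.0045]
ee_rot: [-179.3, 0.9, 98.2]
force: [-1.1, -0.1, 1.4]
grip_width: 0.178
```

```bash
python3 post.py w18 | sed -n '2,4p'
```

```text
bead 400.3190661478599 269.1712062256809 [0.5202 0.0535 0.027 ]
lip c [0.5192 0.0498] 48.1707275390625 yaw post->mid 4.172200920089394 0.054382936024760055
[0.4649 0.0424 0.0045] [-179.3191    0.8872   98.1724]
```

Request:
send_rows --pt "0 0 0 0" --pt "0 0 -0.03 0" --pt "0 0 -0.06 0" --pt "0 0 -0.09 0" --pt "0 0 -0.12 0" --pt "0 0 -0.14 0" --pt "0 0 -0.14 0" --pt "0 0 -0.12 0" --pt "0 0 -0.09 0" --pt "0 0 -0.06 0" --pt "0 0 -0.03 0" --pt "0 0 0 0" --jaw 0

```text
time: 27.98
eef_pos: [0.4637, 0.0431, 0.0317]
ee_rot: [-179.2, 0.8, 98.2]
force: [0.3, 0.2, -1.2]
grip_width: 0.173
```

```bash
cat > dish.py <<'E'
from h import *
import sys
np.set_printoptions(precision=4,suppress=True)
f,st=wrist(sys.argv[1])
v,u=np.mgrid[0:420,0:560];fl=210/np.tan(np.radians(float(f['vertical_fov']))/2)
D=np.stack([(u-f['cx'])/fl,-(v-f['cy'])/fl,-np.ones_like(u,float)],-1)*f['range_z'][...,None]
L=D@f['hand_eye'][:3,:3].T+f['hand_eye'][:3,3];W=D@f['pose'][:3,:3].T+f['pose'][:3,3]
b,g,r=[f['color'][...,i].astype(int) for i in range(3)]
k=(r-b>50)&(L[...,1]>.02)&(L[...,1]<.1)&(abs(L[...,0])<.05)&(abs(L[...,2]+.02)<.03)
print('bead tool',L[k].mean(0),k.sum(),'pix',u[k].mean(),v[k].mean())
c=np.array([0,.058])
rr=np.hypot(L[...,0]-c[0],L[...,1]-c[1])
m=(f['range_z']>0)&(rr>.038)&(rr<.0465)&(L[...,2]<-.01)&(L[...,2]>-.034)&(L[...,1]>.03)
zt=W[...,2]; 
# keep lip top: highest in each angular bin
a=np.degrees(np.arctan2(L[...,0]-c[0],L[...,1]-c[1]));P=[]
for t in range(-180,180,6):
    q=m&(a>=t)&(a<t+6)
    if q.sum()>4:
        w=W[q]; P.append(w[np.argsort(w[:,2])[-max(3,len(w)//4):]].mean(0))
P=np.array(P);A=np.c_[P[:,:2]-P[:,:2].mean(0),np.ones(len(P))];s,*_=np.linalg.lstsq(A,P[:,2],rcond=None)
print('lip n',len(P),'slope deg',np.degrees(s[:2]),'lip z',s[2],'resid',np.std(A@s-P[:,2]))
(cc,rad)=cv2.minEnclosingCircle((P[:,:2]*1e4).astype(np.float32));print('lip c',np.array(cc)/1e4,rad/10)
print(st['eef_pos'],st['ee_rot'],st['force'],st['grip_width'],st['time'])
E
python3 dish.py w19
```

```text
bead tool [ 0.0025  0.0561 -0.0225] 1271 pix 400.1195908733281 269.0464201416208
lip n 43 slope deg [2.1575 2.6961] lip z 0.04802330275353563 resid 0.001230150215910974
lip c [0.5214 0.0515] 43.15751647949219
[0.4637 0.0431 0.0317] [-179.1592    0.8475   98.1791] [ 0.2798  0.243  -1.1763] 0.17293822537903844 27.975
```

Request:
send_rows --pt "0 0 -0.05 0" --pt "0 0 -0.1 0" --pt "0 0 -0.15 0" --pt "0 0 -0.18 0" --pt "0 0 -0.2 0" --pt "0 0 -0.2 0" --pt "0 0 -0.2 0" --pt "0 0 -0.2 0" --pt "0 0 -0.2 0" --pt "0 0 -0.2 0" --pt "0 0 -0.2 0" --pt "0 0 -0.2 0"

```text
time: 29.52
eef_pos: [0.4643, 0.0442, 0.0982]
ee_rot: [-179.1, 0.8, 98.2]
force: [-0.6, 0.2, -1.8]
grip_width: 0.175
```

Request:
send_rows --pt "0 0 -0.2 0" --pt "0 0 -0.2 0" --pt "0 0 -0.2 0" --pt "0 0 -0.2 0" --pt "0 0 -0.18 0" --pt "0 0 -0.15 0" --pt "0 0 -0.12 0" --pt "0 0 -0.09 0" --pt "0 0 -0.06 0" --pt "0 0 -0.03 0" --pt "0 0 0 0"

```text
time: 30.9
eef_pos: [0.4648, 0.045, 0.1442]
ee_rot: [-179.1, 0.8, 98.2]
force: [-0.5, 0.3, -0.9]
grip_width: 0.175
```

```bash
python3 dish.py w20; sed 's/^f,st=wrist.*/st=env.read_state();f=load(sys.argv[1])/' dish.py > dish0.py; python3 dish0.py w18
```

```text
bead tool [ 0.0023  0.0562 -0.0227] 1231 pix 400.36961819658814 269.50609260763605
lip n 43 slope deg [2.0497 2.6842] lip z 0.16052763337700748 resid 0.0011952822654767742
lip c [0.5225 0.0534] 43.007632446289065
[0.4648 0.045  0.1442] [-179.1246    0.8364   98.1762] [-0.5047  0.2804 -0.8909] 0.17519856002212866 30.9
bead tool [ 0.0025  0.0562 -0.0226] 1285 pix 400.3190661478599 269.1712062256809
lip n 43 slope deg [2.3866 2.5783] lip z 0.021296219468629005 resid 0.0012091264241106904
lip c [0.5228 0.0511] 43.06509094238281
[0.4647 0.045  0.1441] [-179.1184    0.8347   98.1792] [-0.9866  0.3075 -1.9056] 0.18003205577323161 30.95
```

The dish rose level, with the lip slope unchanged from when it was on the stand, and the bead has not moved. Now I make the quarter turn, slowly.

Request:
send_rows --pt "0 0 0 0.5" --pt "0 0 0 1" --pt "0 0 0 1.5" --pt "0 0 0 2" --pt "0 0 0 2.5" --pt "0 0 0 3" --pt "0 0 0 3" --pt "0 0 0 3" --pt "0 0 0 3" --pt "0 0 0 3" --pt "0 0 0 3" --pt "0 0 0 3"

```text
time: 32.45
eef_pos: [0.4645, 0.0452, 0.1437]
ee_rot: [-179.6, 1.1, 67.9]
force: [-0.2, 0.1, -2.7]
grip_width: 0.171
```

Request:
send_rows --pt "0 0 0 3" --pt "0 0 0 3" --pt "0 0 0 3" --pt "0 0 0 3" --pt "0 0 0 3" --pt "0 0 0 3" --pt "0 0 0 3" --pt "0 0 0 3" --pt "0 0 0 3" --pt "0 0 0 3" --pt "0 0 0 3" --pt "0 0 0 3"

```text
time: 33.95
eef_pos: [0.4648, 0.0457, 0.1438]
ee_rot: [179.7, 1.0, 29.8]
force: [-0.2, -0.8, -1.4]
grip_width: 0.176
```

Yaw is now 29.8 and the target is about 8.2, so 21.6° remain.

Request:
send_rows --pt "0 0 0 3" --pt "0 0 0 3" --pt "0 0 0 3" --pt "0 0 0 2.5" --pt "0 0 0 2" --pt "0 0 0 1.6" --pt "0 0 0 1.3" --pt "0 0 0 1" --pt "0 0 0 0.6" --pt "0 0 0 0.3" --pt "0 0 0 0"

```text
time: 35.33
eef_pos: [0.4653, 0.0461, 0.144]
ee_rot: [179.4, 0.8, 10.2]
force: [0.0, 0.7, -2.1]
grip_width: 0.175
```

```bash
python3 dish.py w21
```

```text
bead tool [ 0.0026  0.057  -0.0229] 1162 pix 401.0120481927711 269.8734939759036
lip n 42 slope deg [ 2.9617 -3.3816] lip z 0.16222079218250712 resid 0.0011069549984862317
lip c [ 0.4764 -0.0117] 43.028256225585935
[0.4653 0.0461 0.144 ] [179.4015   0.7667  10.2205] [ 0.0002  0.6764 -2.0877] 0.1752477821659049 35.325
```

Request:
send_rows --pt "0 0 0 0.7" --pt "0 0 0 0.9" --pt "0 0 0 0.6" --pt "0 0 0 0" --pt "0 0 0 0" --pt "0 0 0 0" --pt "0 0 0 0" --pt "0 0 0 0"

```text
time: 36.38
eef_pos: [0.4653, 0.0461, 0.144]
ee_rot: [179.4, 0.7, 7.9]
force: [-1.2, -0.1, -3.0]
grip_width: 0.175
```

```bash
python3 dish.py w22; python3 - <<'E'
from h import *
s=save('side','s2');t=save('top','t2')
B=cv2.resize(s['color'][95:245,200:340],(525,562),interpolation=cv2.INTER_CUBIC);A=cv2.resize(t['color'][110:240,210:273],(272,562),interpolation=cv2.INTER_CUBIC)
cv2.imwrite('pics/c2.png',cv2.convertScaleAbs(np.hstack([A,B]),alpha=1.3))
E
```

```text
bead tool [ 0.0027  0.057  -0.0229] 1167 pix 401.00171379605825 269.84061696658097
lip n 42 slope deg [ 2.8002 -3.5386] lip z 0.1622278832338794 resid 0.0012309704401613803
lip c [ 0.4739 -0.0119] 43.143341064453125
[0.4653 0.0461 0.144 ] [179.3724   0.7381   7.866 ] [-1.163  -0.1224 -2.9536] 0.174653620738163 36.375
```

View pics/c2.png

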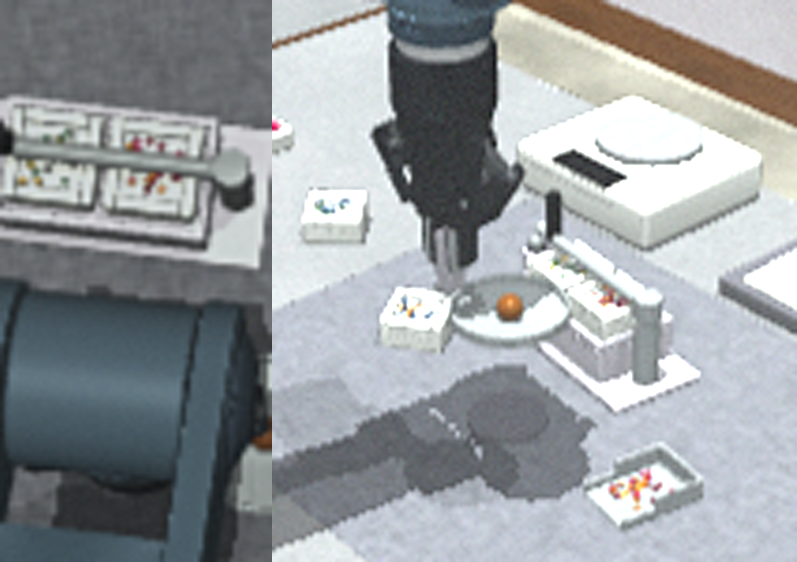

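The keeper is shut over both boxes, and the dish is held up with the bead in the middle at about (510,306) in the side crop. The bystanders near the job are where they were. I hand the job in.

```bash
python3 -c "
from rig import env
print(env.close_job())"
```

```text
the job is handed in; nothing more can be done
None
```

The job is done and handed in at about 36 s. The keeper is shut, and the dish is held up and turned a quarter with the bead in the middle.

- **Keeper:** I swung the bar by its knob to its stop. It held at about 29 N with no further travel, stayed put when released, and the last picture shows it shut over both boxes.
- **Dish:** I gripped it by the post, lifted it so its underside is about 146 mm above the bench, and turned it 90° clockwise. The final yaw was 7.9° from a start of 98.2°. The bead stayed within 1 mm of where it lay in the dish at the lift.

Checks that disagreed or fell short:
- **First sweep missed:** the first sweep passed over the knob without touching it. The camera depth showed the fingertips about 33 mm short of the stated tool point, so I corrected for that.
- **Tool tilt:** pushing on the stop tilted the tool by 4°. I took most of that out by pressing the closed fingers on the far side of the fixed hinge column, at up to 17 N.
- **Dish level:** the tool axis still leaned about 1° during the turn, so I estimate the dish is about 1.3° off level. My lip-slope measurement has its own bias of over 2°, so this comes only from the change between readings.

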